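Bring the lathe's tailstock up to a spindle and lock its cam lever

ROBOT

A 7-joint arm with a two-finger parallel gripper is mounted at the origin on the work surface. World frame = base frame: x ahead of the robot, y to its left, z up, the work surface at z = 0. Lengths are in m, angles in rad, forces in N, time in s.
With the tool pointing down it reaches from about 0.425 to 0.925 m from the base axis. Payload 6.8 kg.
Tool frame: the origin (TCP) lies on the centre line of the jaws, within the pads' length; the fingertips stand 14 mm ahead of it and the grasp point (between the pads) lies 5 mm behind it (r.nose_length is the distance from the TCP to the fingertips, in m); z points along the fingers, y is the direction in which the jaws open and shut (so a half turn about z gives the same grasp; the last joint's range is limited). The gripper opens to 85 mm and grips with 20 to 120 N. Pads are 22 mm wide; open, the fingers measure 114 mm over their backs; the gripper's body (76 mm by 85 mm) begins 54 mm behind the grasp point. The pads swing forward as they close: fully open they stand 13 mm farther back than shut.
Start: joints at [1.116, 0.477, 0.022, 1.555, -0.011, 1.109, -0.083], TCP at [0.229, -0.635, 0.245] pointing down, gripper open.
Joint ranges: [-2.96, 2.96], [-0.34, 2.1], [-1.41, 1.46], [0.24, 2.44], [-1.37, 4.51], [0.17, 1.92], [-2.96, 2.96]. Speed limits (rad/s): [2.39, 2.39, 3.14, 3.14, 3.14, 3.14, 3.14].

INTERFACE

Orientations are given as a rotation vector (axis times angle).
In Python, from bench import r, imaging, look_for, outline_of gives the robot as it stands. The module is installed in compiled form; this text tells all that it offers.
- The arm moves only by the tool carry_out, never from a script. Its arguments are lists of equal length, an entry for each row: "offset": the shift along the tool's x, y, z as a fraction of full scale, a list of three; "turn": the turn, a rotation vector about the tool's x, y, z as a fraction of full scale, a list of three. A call has 1 to 8 rows; each row is the pose to reach, as a shift and turn from the pose commanded when the call began, along the tool's axes at that moment; what a row does not reach only later rows make up. Full scale, the value 1, is 0.5 m for a shift and 1.5 rad for a turn. A row lasts 1/10 s, in which the tool goes at most 50 mm and 8.59 degrees, less where a joint would pass 70% of its speed; a pose out of reach is approached as far as the arm can. A call with a number of a shift or a turn outside -1 to 1 is refused whole. A call with a gripper value outside its range is refused whole. "hand" is the closure, from 0 (fully open) to 1 (shut), set as the call begins (left out, the last holds). The fingers move at their own pace and stop on an object; "force" is the grip in N (left out, the last holds). Time passes only in rows, so rows that repeat a pose let the fingers close. It gives the time, the measured TCP pose, the force and the opening at its end, in the units of the state.
- r.get_obs(): the state, without advancing time (a new reading comes with each control period).
- imaging.grab_frame(name): name is "scene" or "top"; returns a dict with "pixels" (420x560x3 uint8, red, green, blue), "fx", "fy", "cx", "cy" (pixels), "R" (3x3) and "t" (3): a world point X has camera coordinates R X + t. Camera axes: x right, y down, z forward; pixel columns grow to the right and rows downward; lengths in m; the calibration is good to about 2 mm. A picture is of the moment at which its call begins. There is no depth.
- r.hand_in(): hands the job in, once; it reports no verdict.
Trained networks look in the newest picture that a camera, given by its name, has taken for a name from the list of things; names that differ only in an ending like _2 or _b are one class to them, and where a whole thing is asked for, a point or a joint stands for the part that bears it (a point fixed in the world has none). Each returns a list of dicts, best first, with "score" (0 to 1); they miss things now and then, are a little off and sometimes report something else, mostly with a low value. They report only what shows in the picture. A call takes as long as a camera call.
- look_for(query, camera): "xyz" ([x, y, z] in m, in the coordinates of the camera as it stood for that picture, good to about 4 mm: the middle of the surface that is visible of it).
- outline_of(query, camera): "region" (420x560 bool, what is visible of it).
The state is a dict: "clock": time; "joints": joint angles; "qvel": joint speeds; "tau": joint torques, N m; "tcp_pos": TCP position; "orientation": TCP orientation; "contact_force": force on the tool from outside, world axes, zero at the start; "moment": the same for the moment, N m; "grip_width": finger opening in m.
Only numpy, scipy, OpenCV 4.12 (cv2) and the standard library are available. Lean on these libraries where they do the work, as an engineer would, in place of code of your own. Each camera call takes 0.05 s, during which the arm holds its last target. There are 200 camera calls.

TASK

The long spindle in the lathe chuck needs its free end supported before turning. Flip the tailstock's red-balled cam lever over to free the tailstock, slide it gently along the bed until its live centre sits fully home in the centre hole in the end of the spindle, then flip the lever right back to lock the tailstock there. Don't ram the spindle, and leave the oil can, piston, chuck key and brush where they are.

Things in the scene. Friction and masses are not known exactly. Their poses are not given: they have to be found in the camera images.
- lathe: Grey bench lathe, bolted down. Origin on the bench under the middle of the bed's width; y runs along the bed from tailstock to headstock, x across it away from the robot, z up. In its frame (mm): black drip tray x -140 to 140, y -360 to 540, rim 18 high; bed y -335 to 295, x -43 to 43, flat top z 115; spindle axis x 0, z 205. See the points for its other parts.
- headstock_top (a point): Middle of the top of the grey headstock, 255 mm above the bench; headstock and blue gear cover fill x -100 to 135, y 270 to 505 mm of the lathe frame. A yellow tin, 56 mm across, stands on it up to 305 mm. The chuck, 80 mm diameter on the spindle axis, and its jaws reach from y = 180 to 260 mm.
- toolpost_top (a point): Top of the steel tool post on the carriage, 229 mm above the bench. The carriage is parked by the chuck and fills x -137 to 65, y 82 to 168 mm of the lathe frame; it is low (153 mm) under and beyond the spindle and does not move.
- tailstock (a joint): Position of the tailstock along the bed in m, 0 to 0.29, growing towards the headstock. With the cam lever free it slides with about 7 N of drag and stays where it is left; with the lever locked it cannot be moved. It stops when its centre is home in the spindle. Mass 2 to 3.5 kg.
- barrel_top (a point): Top of the tailstock's grey barrel, 231 mm above the bench. The barrel is 52 mm in diameter, 100 mm long along the bed, this point its middle, on a foot 112 by 100 mm. 27 mm ahead of this point a small black quill-lock handle lies on the barrel, up to 244 mm above the bench; at the rear (-y) end is a handwheel, 80 mm diameter.
- cam_lever (a joint): Angle of the cam lever in rad about a level axis along the lathe's x. 0 = locked: leans 29 degrees (0.5 rad) from upright to the headstock, on its stop. 1.0 = free: leans as far to the handwheel, on its other stop. It stays where left. At the ball it takes 3 N along its arc; below about 0.3 it begins to grip and stiffens to 6 N. Properly locked: thrown right over to the stop (below 0.15).
- lever_ball (a point): Centre of the red ball, 28 mm diameter, on the end of the cam lever's 10 mm steel arm, on the side of the tailstock away from the robot. It moves on a circle of 100 mm radius about lever_pivot in the upright plane along the bed, that plane 50 mm off the barrel: 223 mm above the bench when locked or free, 235 upright.
- lever_pivot (a point): Centre of the cam lever's pivot, 135 mm above the bench, at x = +76 mm in the lathe frame, riding with the tailstock: 135 mm behind the centre's point along the bed.
- wheel_hub (a point): Middle of the flat outer (rear) end of the handwheel's hub: 24 mm diameter, 205 mm above the bench, on the tailstock's axis. A good place to push the tailstock towards the headstock. Only the wheel's black crank sticks out further, by 19 mm, below it at 168 to 180 mm above the bench.
- centre_tip (a point): Point of the tailstock's live centre (a 60 degree steel cone), on the spindle axis, 205 mm above the bench; 225 mm ahead (+y of the lathe) of wheel_hub.
- shaft: Bright steel spindle of 24 mm diameter held fast in the chuck along the lathe's y; it does not move. Origin at the centre of its free end face; its y axis runs into the chuck. It sticks 40 to 100 mm out of the jaws. In the end face is a centre hole of 11 mm diameter.
- shaft_seat (a point): Where the point of the live centre stands when it is fully home: on the spindle's axis, 9 mm inside its end face.
- oil_can: Red oil can, 68 mm diameter, body 100 mm high with a thin brass spout to 165 mm; stands loose on the bench beyond the lathe. Origin at its underside. 0.3 kg.
- piston: Aluminium motorcycle piston, 66 mm diameter, 55 mm high, standing crown up on the bench beyond the lathe. Origin at its underside.
- chuck_key: T-shaped steel chuck key, 90 mm long, 106 mm over the bar, lying on the bench beyond the lathe, 16 mm high.
- swarf_brush: Brush 200 mm long with a wooden handle, lying in the drip tray on the far side of the bed, below the cam lever; 32 mm high.

How it is judged:
On the way, in this order (a step that is already met when the one before it is completed fails the run):
1. the cam lever is flipped over, freeing the tailstock (value of joint cam_lever above 0.6 rad), for 0.1 s.
2. the tailstock is slid up until its live centre is home in the spindle (within 2 mm), the lever still free (distance between centre_tip and shaft_seat below 0.002 m and value of joint cam_lever above 0.6 rad), for 0.2 s.
At the end, for the whole second after the job is handed in: The live centre's point is within 2 mm of its home place in the spindle's centre hole, the cam lever is thrown to its locked end (below 0.15 rad), the tailstock is at rest, and the robot has let go (distance between centre_tip and shaft_seat below 0.002 m and value of joint cam_lever below 0.15 rad and velocity of joint tailstock between -0.005 and 0.005 m/s); the robot touches nothing.
It fails at once if the spindle is rammed: more than 60 N on it (contact force between shaft and anything else above 60 N).
It fails at once if the oil can is moved by more than 25 mm or tipped by more than 0.4 rad (distance of oil_can from where it was at the start of the episode above 0.025 m or angle between oil_can's own z axis and vertical above 0.4 rad).
It fails at once if the piston is moved by more than 25 mm (distance of piston from where it was at the start of the episode above 0.025 m).
It fails at once if the chuck key is moved by more than 25 mm (distance of chuck_key from where it was at the start of the episode above 0.025 m).
It fails at once if the swarf brush is moved by more than 25 mm (distance of swarf_brush from where it was at the start of the episode above 0.025 m).
It also fails if it takes over 72 s, if anything falls off the work surface, if the arm or the gripper's body presses on something with over 40 N, if the wrist force passes 120 N, or if a joint passes its speed limit or range.

## Working session

There is one attempt and no reset: what is moved stays moved. The work goes in short steps, Python scripts to look and compute and a tool call to move; the robot and the scene stay as the last step left them, time stands still between calls to the robot, and variables do not carry over. Pictures are saved under pics/ and viewed, about 8 in all and at most 12, crops included, and the job is handed in when it is done.

Besides the shell and the picture viewer there is one more tool, called after ">>>" as name(argument=value, ...), one argument or row to a line, values as JSON. carry_out: Moves the arm, as the interface text tells. Shift numbers are shares of 0.5 m and turn numbers shares of 1.5 rad, none past 1 either way. Its arguments: {"type":"object","properties":{"offset":{"type":"array","items":{"type":"array","items":{"type":"number","minimum":-1,"maximum":1}}},"turn":{"type":"array","items":{"type":"array","items":{"type":"number","minimum":-1,"maximum":1}}},"hand":{"type":"number"},"force":{"type":"number"}},"required":["offset","turn"]}

```bash
mkdir -p pics; cat > h.py <<'E'
import numpy as np, cv2
from bench import r, imaging, look_for, outline_of
from scipy.spatial.transform import Rotation as Ro
def grab(n,save=None):
    f=imaging.grab_frame(n)
    if save: cv2.imwrite('pics/'+save,f['pixels'][:,:,::-1])
    return f
def w(f,p): return np.asarray(f['R']).T@(np.asarray(p)-np.asarray(f['t']))
def proj(f,X):
    c=np.asarray(f['R'])@np.asarray(X)+np.asarray(f['t']); return np.array([f['fx']*c[0]/c[2]+f['cx'],f['fy']*c[1]/c[2]+f['cy']])
def st():
    o=r.get_obs(); print(o['clock'],np.round(o['tcp_pos'],4),np.round(o['orientation'],3),np.round(o['contact_force'],1),o['grip_width'],np.round(o['joints'],2)); return o
E
python3 - <<'E'
from h import *
o=st(); print(Ro.from_rotvec(o['orientation']).as_matrix().round(3))
ims=[]
for n in('scene','top'):
    f=grab(n,n+'0.png'); 
    print(n,np.round(-np.asarray(f['R']).T@f['t'],3),np.round(np.asarray(f['R'])[2],3))
    for q in('lever_ball','lever_pivot','wheel_hub','centre_tip','barrel_top','shaft','shaft_seat','headstock_top','toolpost_top','oil_can','piston','chuck_key','swarf_brush','lathe'):
        for d in look_for(q,n)[:2]: print(q,round(d['score'],2),w(f,d['xyz']).round(3),proj(f,w(f,d['xyz'])).round())
E
```

```text
0.0 [ 0.2292 -0.6343  0.2443] [-3.093e+00 -5.420e-01  1.000e-03] [-0.7 -0.3  0.2] 0.08536140648296217 [ 1.12  0.48  0.02  1.56 -0.01  1.11 -0.08]
[[ 0.94   0.34  -0.001]
 [ 0.34  -0.94   0.002]
 [-0.    -0.002 -1.   ]]
scene [ 1.533 -0.253  1.26 ] [-0.628  0.203 -0.751]
lever_ball 0.67 [ 0.573 -0.104  0.19 ] [218. 205.]
lever_ball 0.62 [ 0.733 -0.16   0.014] [218. 294.]
lever_pivot 0.75 [ 0.518 -0.13   0.207] [203. 189.]
wheel_hub 0.67 [ 0.519 -0.124  0.197] [206. 191.]
wheel_hub 0.58 [0.534 0.135 0.115] [296. 193.]
centre_tip 0.83 [ 0.519 -0.131  0.208] [203. 189.]
barrel_top 0.86 [ 0.514 -0.124  0.204] [205. 188.]
shaft 0.66 [0.498 0.182 0.212] [308. 158.]
shaft_seat 0.49 [0.501 0.179 0.214] [308. 158.]
headstock_top 0.96 [0.533 0.137 0.113] [297. 194.]
toolpost_top 0.67 [0.535 0.137 0.113] [297. 194.]
oil_can 0.93 [0.714 0.133 0.06 ] [317. 252.]
piston 0.92 [ 0.738 -0.006  0.053] [272. 273.]
chuck_key 0.81 [ 0.732 -0.161  0.013] [217. 294.]
chuck_key 0.62 [ 0.738 -0.008  0.054] [271. 273.]
swarf_brush 0.93 [0.591 0.026 0.03 ] [267. 235.]
lathe 0.69 [0.536 0.133 0.113] [296. 195.]
top [0.479 0.027 1.355] [ 0.12   0.012 -0.993]
lever_ball 0.49 [ 0.566 -0.095  0.234] [334. 225.]
lever_pivot 0.88 [ 0.493 -0.125  0.213] [348. 259.]
wheel_hub 0.81 [ 0.491 -0.126  0.216] [349. 260.]
centre_tip 0.7 [ 0.495 -0.126  0.221] [349. 258.]
barrel_top 0.83 [ 0.498 -0.122  0.22 ] [347. 257.]
shaft 0.88 [0.493 0.176 0.216] [207. 262.]
shaft_seat 0.64 [0.492 0.179 0.212] [206. 262.]
shaft_seat 0.25 [ 0.493 -0.126  0.217] [349. 259.]
headstock_top 0.74 [0.485 0.126 0.11 ] [234. 265.]
toolpost_top 0.82 [0.488 0.129 0.115] [233. 264.]
oil_can 0.86 [0.692 0.133 0.065] [232. 181.]
piston 0.3 [ 0.565 -0.093  0.232] [333. 225.]
chuck_key 0.87 [ 0.734 -0.16   0.014] [348. 165.]
swarf_brush 0.69 [ 0.494 -0.13   0.218] [351. 259.]
lathe 0.74 [0.49  0.125 0.116] [235. 264.]
```

```bash
python3 - <<'E'
import cv2
a=cv2.imread('pics/scene0.png');b=cv2.imread('pics/top0.png')
cv2.imwrite('pics/s0c.png',cv2.resize(a[100:330,130:430],(800,613))[:600])
cv2.imwrite('pics/t0c.png',cv2.resize(b[130:340,130:430],(800,560)))
E
```

```text
(no output)
```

View pics/s0c.png

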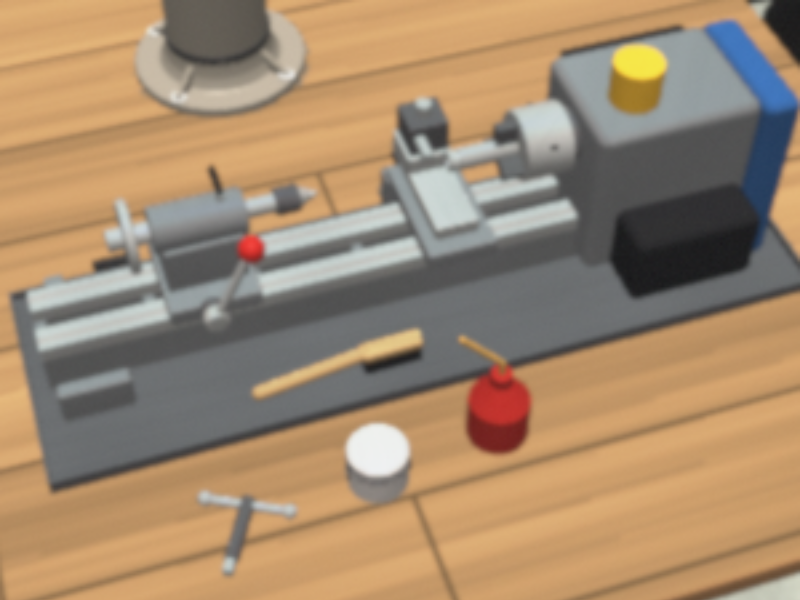

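View pics/t0c.png

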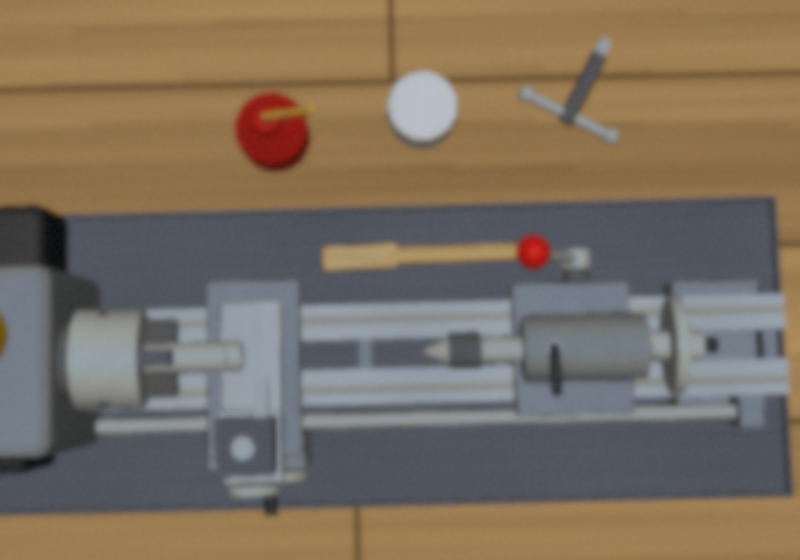

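The scene crop shows the tailstock at left with its red ball at about (251,248), the cone tip at (316,193) and the hub at (108,238). The spindle's free end is near (447,157). In the top crop, the ball is at (534,252), the tip at (425,352), the hub at about (703,343) and the spindle end at (242,354). I'll triangulate these.

```bash
cat >> h.py <<'E'
def tri(pairs):
    A=[];b=[]
    for f,uv in pairs:
        R=np.asarray(f['R']);c=-R.T@np.asarray(f['t'])
        d=R.T@np.array([(uv[0]-f['cx'])/f['fx'],(uv[1]-f['cy'])/f['fy'],1]);d/=np.linalg.norm(d)
        P=np.eye(3)-np.outer(d,d);A.append(P);b.append(P@c)
    X=np.linalg.lstsq(np.vstack(A),np.hstack(b),rcond=None)[0]
    return X
def onz(f,uv,z):
    R=np.asarray(f['R']);c=-R.T@np.asarray(f['t'])
    d=R.T@np.array([(uv[0]-f['cx'])/f['fx'],(uv[1]-f['cy'])/f['fy'],1]); return c+d*(z-c[2])/d[2]
def red(f,X0=None,rad=30):
    p=f['pixels'].astype(int); m=((p[...,0]>130)&(p[...,1]<60)&(p[...,2]<60)).astype(np.uint8)
    n,l,s,c=cv2.connectedComponentsWithStats(m)
    return [(c[i].round(1),s[i,4]) for i in range(1,n) if s[i,4]>15]
E
python3 - <<'E'
from h import *
s=grab('scene');t=grab('top')
print(red(s),red(t))
S=lambda u,v:np.array([130+u/2.6667,100+v/2.6652]);T=lambda u,v:np.array([130+u/2.6667,130+v/2.6667])
for n,a,b in(('tip',S(316,193),T(425,352)),('shaftend',S(447,157),T(242,354)),('hub',S(108,238),T(703,343))):
    print(n,tri([(s,a),(t,b)]).round(4),onz(s,a,.205).round(4),onz(t,b,.205).round(4))
# tray edges far: corners (z .018)
for u,v in((772,199),(787,493),(68,214)): print('tray',onz(t,T(u,v),.018).round(4))
B=tri([(s,min(red(s),key=lambda e:abs(e[0]-[224,193]).sum())[0]),(t,min(red(t),key=lambda e:abs(e[0]-[330,224]).sum())[0])]);print('ball',B.round(4))
for q in('oil_can','piston','chuck_key'):pass
E
```

```text
[(array([149.8,  72.6]), np.int32(2014)), (array([223.6, 194.2]), np.int32(39)), (array([316.8, 250.3]), np.int32(328))] [(array([230.6, 177.5]), np.int32(358)), (array([329.9, 223.9]), np.int32(104)), (array([ 90.5, 310.8]), np.int32(68))]
tip [0.4905 0.0029 0.2015] [0.4947 0.0048 0.205 ] [4.897e-01 3.000e-04 2.050e-01]
shaftend [0.4916 0.1494 0.2107] [0.4863 0.1541 0.205 ] [0.491  0.1477 0.205 ]
hub [ 0.4933 -0.2186  0.2095] [ 0.4903 -0.2153  0.205 ] [ 0.4925 -0.2229  0.205 ]
tray [ 0.6285 -0.3348  0.018 ]
tray [ 0.3559 -0.3341  0.018 ]
tray [0.6282 0.3316 0.018 ]
ball [ 0.5688 -0.0863  0.2217]
```

The measurements agree with the text. The lathe axis is at x≈0.491 with yaw≈0. The ball is at (0.569,-0.086,0.222), the tip at y≈0, the hub at y≈-0.223 and the spindle end at y≈0.148, so the slide is about 157 mm. I'll lift, square up the tool and close the hand.

>>> carry_out(
  offset=[
    [0,0,-0.1],
    [0.1,-0.09,-0.18],
    [0.2,-0.18,-0.18],
    [0.3,-0.27,-0.18],
    [0.4,-0.36,-0.18],
    [0.5,-0.44,-0.18],
    [0.524,-0.448,-0.18],
    [0.524,-0.448,-0.18],
  ],
  turn=[
    [0,0,0],
    [0,0,0.1],
    [0,0,0.2],
    [0,0,0.231],
    [0,0,0.231],
    [0,0,0.231],
    [0,0,0.231],
    [0,0,0.231],
  ],
  hand=1,
  force=40,
)

```text
clock: 2.4
tcp_pos: [0.3989, -0.3355, 0.3357]
orientation: [3.141, 0.0, 0.001]
contact_force: [0.7, -0.9, 0.2]
grip_width: -0.0002
```

```bash
cat >> h.py <<'E'
def plan(X):
    o=r.get_obs();R=Ro.from_rotvec(o['orientation']).as_matrix()
    Rt=np.diag([1.,-1,-1])
    print('off',(R.T@(np.asarray(X)-o['tcp_pos'])/.5).round(3),'turn',(Ro.from_matrix(R.T@Rt).as_rotvec()/1.5).round(3))
E
python3 -c "
from h import *
st();plan([.569,-.028,.33])"
```

```text
2.4 [ 0.3989 -0.3355  0.3357] [3.141e+00 0.000e+00 1.000e-03] [ 0.7 -0.9  0.2] -0.000209305741710654 [ 0.66  0.15 -0.09  1.8   0.01  1.19 -1.01]
off [ 0.34  -0.615  0.011] turn [ 0. -0.  0.]
```

>>> carry_out(
  offset=[
    [0.05,-0.09,0],
    [0.1,-0.18,0],
    [0.15,-0.27,0],
    [0.2,-0.36,0],
    [0.25,-0.45,0],
    [0.3,-0.54,0],
    [0.34,-0.615,0],
    [0.34,-0.615,0],
  ],
  turn=[
    [0,0,0],
    [0,0,0],
    [0,0,0],
    [0,0,0],
    [0,0,0],
    [0,0,0],
    [0,0,0],
    [0,0,0],
  ],
)

```text
clock: 3.2
tcp_pos: [0.5701, -0.0214, 0.3354]
orientation: [-3.137, -0.018, -0.002]
contact_force: [0.1, 0.3, -0.1]
grip_width: -0.0001
```

>>> carry_out(
  offset=[
    [0,0,0.06],
    [0,0,0.12],
    [0,0,0.17],
    [0,0,0.21],
    [0,0,0.21],
    [0,0,0.21],
  ],
  turn=[
    [0,0,0],
    [0,0,0],
    [0,0,0],
    [0,0,0],
    [0,0,0],
    [0,0,0],
  ],
)

```text
clock: 3.8
tcp_pos: [0.5683, -0.0301, 0.2307]
orientation: [3.142, -0.0, 0.0]
contact_force: [-0.3, 1.3, 0.1]
grip_width: 0.0003
```

```bash
python3 -c "
from h import *
st();s=grab('scene','s1.png');t=grab('top','t1.png');print(red(s),red(t))
a=cv2.imread('pics/s1.png')[120:260,150:350];b=cv2.imread('pics/t1.png')[170:310,230:430]
cv2.imwrite('pics/v1.png',np.hstack([cv2.resize(a,(400,280)),cv2.resize(b,(400,280))]))"
```

```text
3.8 [ 0.5683 -0.0301  0.2307] [ 3.142 -0.     0.   ] [-0.3  1.3  0.1] 0.0003188308749021026 [ 0.2   0.34 -0.32  1.81  0.13  1.01 -1.74]
[(array([152.6,  74.1]), np.int32(1145)), (array([223.6, 194.3]), np.int32(37)), (array([316.6, 250.2]), np.int32(338))] [(array([226.6, 173.3]), np.int32(179)), (array([238.3, 180.4]), np.int32(114)), (array([ 90.5, 310.9]), np.int32(68))]
```

View pics/v1.png

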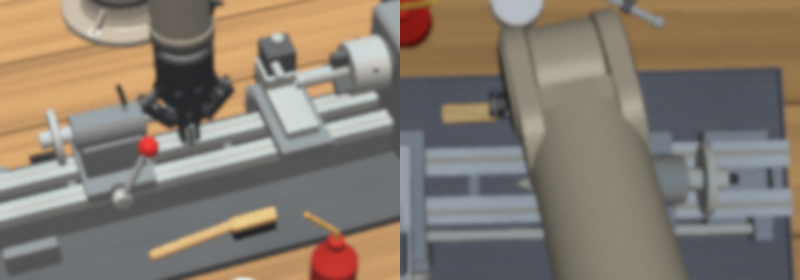

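The left half (scene) shows the closed fingertips beside the ball (148,147) on its headstock side. In the top view, the arm hides the ball. I'll push toward the handwheel.

>>> carry_out(
  offset=[
    [0,0.03,0],
    [0,0.06,0],
    [0,0.09,0],
    [0,0.12,0],
    [0,0.15,0],
    [0,0.18,0],
    [0,0.2,0],
    [0,0.2,0],
  ],
  turn=[
    [0,0,0],
    [0,0,0],
    [0,0,0],
    [0,0,0],
    [0,0,0],
    [0,0,0],
    [0,0,0],
    [0,0,0],
  ],
)

```text
clock: 4.7
tcp_pos: [0.5675, -0.1327, 0.2296]
orientation: [3.14, -0.005, -0.002]
contact_force: [-0.2, -0.3, -0.5]
grip_width: -0.0001
```

```bash
python3 -c "
from h import *
st();s=grab('scene','s2.png')
for c,a in red(s):
  print(c,a)
for y in (-.086,-.134,-.165,-.175,-.182): print(y,proj(s,[.5688,y,.135+(.01-(y+.134)**2)**.5]))
a=cv2.imread('pics/s2.png')[120:260,150:350]
cv2.imwrite('pics/v2.png',cv2.resize(a,(600,420)))"
```

```text
4.7 [ 0.5675 -0.1327  0.2296] [ 3.14e+00 -5.00e-03 -2.00e-03] [-0.2 -0.3 -0.5] -9.802560833019057e-05 [ 0.34  0.36 -0.28  1.78  0.12  1.02 -1.55]
[142.1  75.2] 1123
[196.5 199.1] 47
[316.7 250.3] 333
-0.086 [223.23924986 193.92168836]
-0.134 [205.12365833 194.94826442]
-0.165 [193.74591287 198.96639997]
-0.175 [190.17397998 200.85119232]
-0.182 [187.71384186 202.36782378]
```

View pics/v2.png

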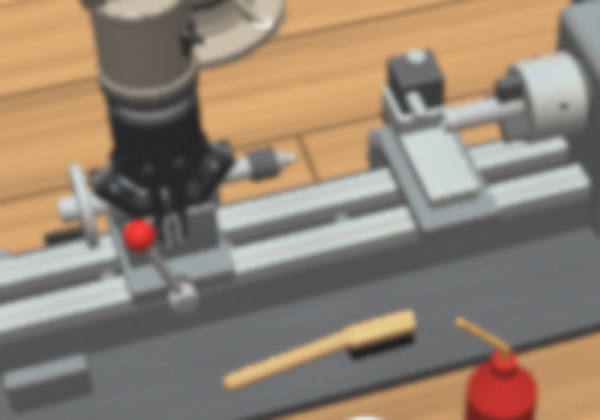

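The scene view shows the lever past upright with the ball at (139,235), which puts it at y≈-0.1575 and the cam at ≈0.74. I'll push a little further, then back off and up.

>>> carry_out(
  offset=[
    [0,0.015,0],
    [0,0.03,0],
    [0,0.034,0],
    [0,0.034,0],
    [0,0.0,0],
    [0,-0.04,0],
    [0,-0.05,-0.05],
    [0,-0.05,-0.16],
  ],
  turn=[
    [0,0,0],
    [0,0,0],
    [0,0,0],
    [0,0,0],
    [0,0,0],
    [0,0,0],
    [0,0,0],
    [0,0,0],
  ],
)

```text
clock: 5.55
tcp_pos: [0.5662, -0.1039, 0.3028]
orientation: [-3.141, -0.004, 0.011]
contact_force: [1.6, 0.3, 0.9]
grip_width: -0.0
```

```bash
python3 -c "
from h import *
st();s=grab('scene','s3.png');print(red(s)[1]);plan([.491,-.275,.33])"
```

```text
5.55 [ 0.5662 -0.1039  0.3028] [-3.141 -0.004  0.011] [1.6 0.3 0.9] -2.3399032548736503e-05 [ 0.31  0.29 -0.3   1.71  0.09  1.17 -1.58]
(array([116.3,  59.1]), np.int32(18))
off [-0.16   0.34  -0.032] turn [ 0.001 -0.006  0.001]
```

>>> carry_out(
  offset=[
    [0,0,-0.04],
    [-0.04,0.08,-0.04],
    [-0.08,0.16,-0.04],
    [-0.12,0.24,-0.04],
    [-0.154,0.32,-0.04],
    [-0.154,0.336,-0.04],
    [-0.154,0.336,-0.04],
  ],
  turn=[
    [0,0,0],
    [0,0,0],
    [0,0,0],
    [0,0,0],
    [0,0,0],
    [0,0,0],
    [0,0,0],
  ],
)

```text
clock: 6.3
tcp_pos: [0.4906, -0.2754, 0.3257]
orientation: [3.14, -0.007, 0.001]
contact_force: [0.8, 1.2, 0.7]
grip_width: -0.0002
```

```bash
python3 -c "
from h import *
st();s=grab('scene','s3.png');print(red(s));plan([.491,-.275,.216])
t=grab('top','t3.png')
a=cv2.imread('pics/s3.png')[120:260,120:320];b=cv2.imread('pics/t3.png')[170:310,230:430]
cv2.imwrite('pics/v3.png',np.hstack([cv2.resize(a,(400,280)),cv2.resize(b,(400,280))]))"
```

```text
6.3 [ 0.4906 -0.2754  0.3257] [ 3.14e+00 -7.00e-03  1.00e-03] [0.8 1.2 0.7] -0.00019104470343293684 [ 0.56  0.23 -0.2   1.72  0.05  1.19 -1.22]
[(array([169.3,  56.7]), np.int32(83)), (array([145.3,  61.5]), np.int32(92)), (array([154.2,  65.9]), np.int32(18)), (array([163.4,  84.9]), np.int32(257)), (array([192.5, 201.9]), np.int32(39)), (array([316.6, 250.3]), np.int32(335))]
off [-0.001  0.004  0.219] turn [ 0.    -0.001 -0.001]
```

View pics/v3.png

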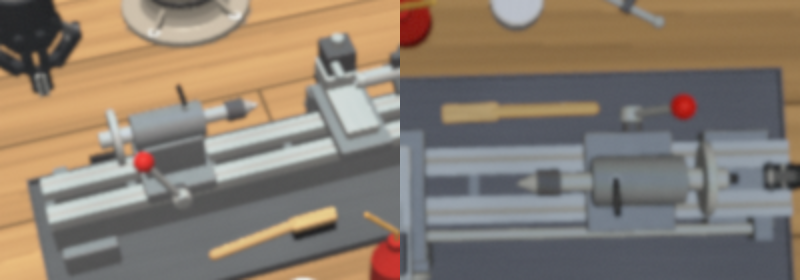

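The left half shows the ball (144,160) leaning to the handwheel, and the hub is at (105,140). The gripper is behind and above it. The right half shows the fingers at (790,178), in line with the hub at about (730,180). I'll turn the tool 90° so the gripper's knuckles don't overhang the handwheel, then descend.

>>> carry_out(
  offset=[
    [0,0,0],
    [0,0,0],
    [0,0,0],
    [0,0,0],
    [0,0,0],
    [0,0,0],
  ],
  turn=[
    [0,0,-0.1],
    [0,0,-0.2],
    [0,0,-0.3],
    [0,0,-0.4],
    [0,0,-0.5],
    [0,0,-0.524],
  ],
)

```text
clock: 7.0
tcp_pos: [0.4924, -0.2706, 0.3254]
orientation: [-2.897, -1.216, -0.001]
contact_force: [-0.0, -0.9, -0.0]
grip_width: -0.0004
```

>>> carry_out(
  offset=[
    [0,0,0],
    [0,0,0],
    [0,0,0],
    [0,0,0],
    [0,0,0],
    [0,0,0],
    [0,0,0],
  ],
  turn=[
    [0,0,-0.1],
    [0,0,-0.2],
    [0,0,-0.3],
    [0,0,-0.4],
    [0,0,-0.5],
    [0,0,-0.524],
    [0,0,-0.524],
  ],
)

```text
clock: 7.7
tcp_pos: [0.4923, -0.2709, 0.3254]
orientation: [2.216, 2.227, 0.001]
contact_force: [0.1, 0.1, 0.6]
grip_width: 0.0004
```

```bash
python3 -c "
from h import *
o=st();print(Ro.from_rotvec(o['orientation']).as_matrix().round(3));plan([.491,-.275,.217])"
```

```text
7.7 [ 0.4923 -0.2709  0.3254] [2.216e+00 2.227e+00 1.000e-03] [0.1 0.1 0.6] 0.0003593165739576371 [ 0.73  0.25 -0.41  1.71  0.11  1.2   0.3 ]
[[-0.005  1.     0.   ]
 [ 1.     0.005  0.   ]
 [ 0.     0.    -1.   ]]
off [-0.008 -0.003  0.217] turn [ 0.    -0.     1.051]
```

>>> carry_out(
  offset=[
    [0,0,0.06],
    [0,0,0.12],
    [0,0,0.18],
    [0,0,0.217],
    [0,0,0.217],
    [0.03,0,0.217],
    [0.05,0,0.217],
    [0.05,0,0.217],
  ],
  turn=[
    [0,0,0],
    [0,0,0],
    [0,0,0],
    [0,0,0],
    [0,0,0],
    [0,0,0],
    [0,0,0],
    [0,0,0],
  ],
)

```text
clock: 8.5
tcp_pos: [0.4925, -0.2451, 0.2183]
orientation: [2.214, 2.226, 0.002]
contact_force: [-0.2, -0.1, 0.3]
grip_width: -0.0001
```

```bash
python3 -c "
from h import *
st();s=grab('scene','s4.png');t=grab('top','t4.png')
a=cv2.imread('pics/s4.png')[120:260,120:320];b=cv2.imread('pics/t4.png')[170:310,230:430]
cv2.imwrite('pics/v4.png',np.hstack([cv2.resize(a,(400,280)),cv2.resize(b,(400,280))]))"
```

```text
8.5 [ 0.4925 -0.2451  0.2183] [2.214e+00 2.226e+00 2.000e-03] [-0.2 -0.1  0.3] -6.964562623239937e-05 [ 0.69  0.33 -0.41  1.86  0.16  0.98  0.21]
```

View pics/v4.png

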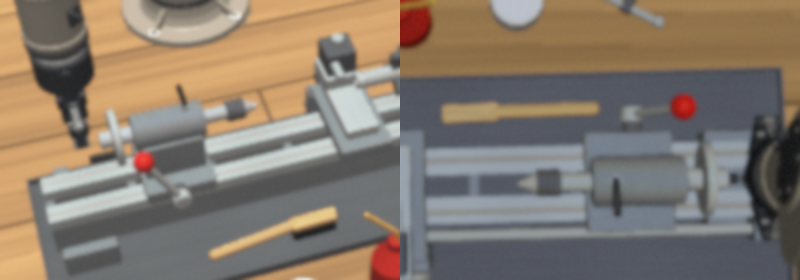

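The left half shows the fingertips at (82,145), right behind the hub at (105,140). The right half confirms they are lined up. I'll push.

>>> carry_out(
  offset=[
    [0.01,0,0],
    [0.02,0,0],
    [0.026,0,0],
    [0.032,0,0],
    [0.04,0,0],
    [0.05,0,0],
    [0.062,0,0],
    [0.076,0,0],
  ],
  turn=[
    [0,0,0],
    [0,0,0],
    [0,0,0],
    [0,0,0],
    [0,0,0],
    [0,0,0],
    [0,0,0],
    [0,0,0],
  ],
)

```text
clock: 9.4
tcp_pos: [0.491, -0.2128, 0.2168]
orientation: [2.221, 2.218, -0.003]
contact_force: [1.0, -7.2, -1.4]
grip_width: -0.0003
```

>>> carry_out(
  offset=[
    [0.015,0,0],
    [0.03,0,0],
    [0.045,0,0],
    [0.06,0,0],
    [0.075,0,0],
    [0.09,0,0],
    [0.1,0,0],
    [0.1,0,0],
  ],
  turn=[
    [0,0,0],
    [0,0,0],
    [0,0,0],
    [0,0,0],
    [0,0,0],
    [0,0,0],
    [0,0,0],
    [0,0,0],
  ],
)

```text
clock: 10.2
tcp_pos: [0.4908, -0.1606, 0.2168]
orientation: [2.22, 2.222, -0.002]
contact_force: [-0.9, -2.7, 0.5]
grip_width: -0.0
```

```bash
python3 -c "
from h import *
st();s=grab('scene','s5.png');t=grab('top','t5.png');print(red(s),red(t))
a=cv2.imread('pics/s5.png')[110:250,150:350];b=cv2.imread('pics/t5.png')[190:330,170:370]
cv2.imwrite('pics/v5.png',np.hstack([cv2.resize(a,(400,280)),cv2.resize(b,(400,280))]))"
```

```text
10.2 [ 0.4908 -0.1606  0.2168] [ 2.220e+00  2.222e+00 -2.000e-03] [-0.9 -2.7  0.5] -4.422950377324587e-05 [ 0.58  0.28 -0.46  1.94  0.15  0.95  0.05]
[(array([135.7,  78.4]), np.int32(701)), (array([116. ,  60.6]), np.int32(27)), (array([218.3, 195.4]), np.int32(40)), (array([316.7, 250.3]), np.int32(336))] [(array([230.6, 177.7]), np.int32(366)), (array([337.6, 223.6]), np.int32(112)), (array([ 90.5, 310.8]), np.int32(68))]
```

View pics/v5.png

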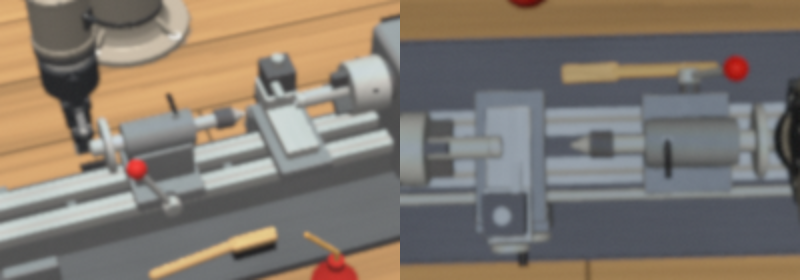

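The tailstock is sliding with the fingers. In the right half the tip is at (573,144) and the spindle end at (502,145), so about 86 mm is left to home. I'll push 64 mm quickly and finish slowly.

>>> carry_out(
  offset=[
    [0.015,0,0],
    [0.035,0,0],
    [0.055,0,0],
    [0.075,0,0],
    [0.095,0,0],
    [0.115,0,0],
    [0.125,0,0],
    [0.13,0,0],
  ],
  turn=[
    [0,0,0],
    [0,0,0],
    [0,0,0],
    [0,0,0],
    [0,0,0],
    [0,0,0],
    [0,0,0],
    [0,0,0],
  ],
)

```text
clock: 11.1
tcp_pos: [0.4906, -0.0956, 0.2168]
orientation: [2.22, 2.222, -0.003]
contact_force: [-1.5, -7.2, 2.0]
grip_width: -0.0002
```

```bash
python3 -c "
from h import *
st();s=grab('scene','s6.png');t=grab('top','t6.png');print(red(s),red(t))
a=cv2.imread('pics/s6.png')[110:180,230:330];b=cv2.imread('pics/t6.png')[230:300,190:290]
cv2.imwrite('pics/v6.png',np.hstack([cv2.resize(a,(400,280)),cv2.resize(b,(400,280))]))"
```

```text
11.1 [ 0.4906 -0.0956  0.2168] [ 2.22   2.222 -0.003] [-1.5 -7.2  2. ] -0.00018251495028210707 [ 0.49  0.26 -0.49  1.97  0.15  0.95 -0.08]
[(array([147.9,  73.2]), np.int32(1703)), (array([241.9, 189.3]), np.int32(45)), (array([316.7, 250.3]), np.int32(332))] [(array([230.8, 177.3]), np.int32(346)), (array([306.6, 224.4]), np.int32(106)), (array([ 90.5, 310.9]), np.int32(69))]
```

View pics/v6.png

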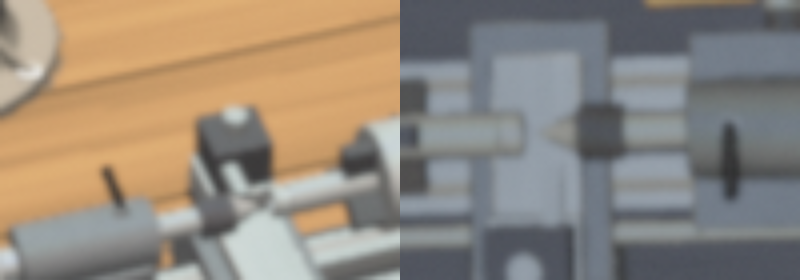

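In the right half the tip (541,132) is about 10 mm short of the end face (523,132), so about 19 mm is left. I'll go slowly.

>>> carry_out(
  offset=[
    [0.006,0,0],
    [0.012,0,0],
    [0.018,0,0],
    [0.022,0,0],
    [0.025,0,0],
    [0.027,0,0],
    [0.029,0,0],
    [0.03,0,0],
  ],
  turn=[
    [0,0,0],
    [0,0,0],
    [0,0,0],
    [0,0,0],
    [0,0,0],
    [0,0,0],
    [0,0,0],
    [0,0,0],
  ],
)

```text
clock: 12.0
tcp_pos: [0.4905, -0.0814, 0.2168]
orientation: [2.221, 2.221, -0.003]
contact_force: [-2.0, -6.8, 2.2]
grip_width: 0.0004
```

>>> carry_out(
  offset=[
    [0.001,0,0],
    [0.002,0,0],
    [0.003,0,0],
    [0.004,0,0],
  ],
  turn=[
    [0,0,0],
    [0,0,0],
    [0,0,0],
    [0,0,0],
  ],
)

```text
clock: 12.4
tcp_pos: [0.4905, -0.0795, 0.2168]
orientation: [2.221, 2.221, -0.003]
contact_force: [-2.2, -7.1, 2.6]
grip_width: 0.0002
```

>>> carry_out(
  offset=[
    [0.001,0,0],
    [0.002,0,0],
    [0.003,0,0],
    [0.004,0,0],
  ],
  turn=[
    [0,0,0],
    [0,0,0],
    [0,0,0],
    [0,0,0],
  ],
)

```text
clock: 12.8
tcp_pos: [0.4905, -0.0784, 0.2168]
orientation: [2.221, 2.22, -0.004]
contact_force: [-2.5, -10.4, 2.6]
grip_width: 0.0003
```

>>> carry_out(
  offset=[
    [0.001,0,0],
    [0.002,0,0],
    [0.002,0,0],
  ],
  turn=[
    [0,0,0],
    [0,0,0],
    [0,0,0],
  ],
)

```text
clock: 13.1
tcp_pos: [0.4905, -0.0783, 0.2168]
orientation: [2.222, 2.218, -0.005]
contact_force: [-1.5, -12.1, 2.1]
grip_width: 0.0001
```

>>> carry_out(
  offset=[
    [0.001,0,0],
    [0.002,0,0],
    [0.002,0,0],
  ],
  turn=[
    [0,0,0],
    [0,0,0],
    [0,0,0],
  ],
)

```text
clock: 13.4
tcp_pos: [0.4904, -0.0783, 0.2168]
orientation: [2.222, 2.217, -0.007]
contact_force: [-1.8, -14.0, 2.9]
grip_width: 0.0002
```

Motion has stopped while the force climbs, so it looks seated. I'll press a little more, then check with a picture.

>>> carry_out(
  offset=[
    [0.002,0,0],
    [0.004,0,0],
    [0.006,0,0],
    [0.006,0,0],
  ],
  turn=[
    [0,0,0],
    [0,0,0],
    [0,0,0],
    [0,0,0],
  ],
)

```text
clock: 13.8
tcp_pos: [0.4904, -0.0782, 0.2169]
orientation: [2.223, 2.213, -0.01]
contact_force: [-2.2, -21.6, 3.3]
grip_width: -0.0
```

```bash
python3 -c "
from h import *
st();s=grab('scene','s7.png');t=grab('top','t7.png');print(red(s),red(t))
B=tri([(s,red(s)[-2][0]),(t,red(t)[1][0])]);print(B)
a=cv2.imread('pics/s7.png')[110:180,230:330];b=cv2.imread('pics/t7.png')[230:300,190:290]
cv2.imwrite('pics/v7.png',np.hstack([cv2.resize(a,(400,280)),cv2.resize(b,(400,280))]))"
```

```text
13.8 [ 0.4904 -0.0782  0.2169] [ 2.223  2.213 -0.01 ] [ -2.2 -21.6   3.3] -7.736500591672075e-06 [ 0.46  0.26 -0.5   1.98  0.16  0.95 -0.13]
[(array([150.4,  72.2]), np.int32(1872)), (array([247.9, 187.9]), np.int32(42)), (array([316.7, 250.3]), np.int32(333))] [(array([226.3, 174.8]), np.int32(209)), (array([237.4, 181.1]), np.int32(136)), (array([298.8, 224.6]), np.int32(103)), (array([ 90.5, 310.9]), np.int32(68))]
[0.64183067 0.03463971 0.2980017 ]
```

View pics/v7.png

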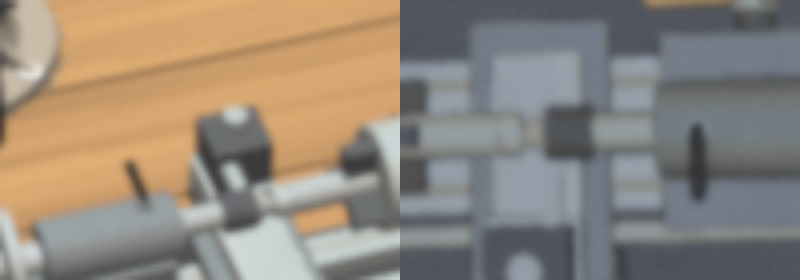

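The right half shows the cone buried in the spindle end, with the collar at (545,132) about 11 mm from the face. Both the stop and the picture say it is home. I'll ease off, back away and rise.

>>> carry_out(
  offset=[
    [-0.006,0,0],
    [-0.02,0,0],
    [-0.06,0,0],
    [-0.1,0,0],
    [-0.1,0,-0.1],
    [-0.1,0,-0.2],
    [-0.1,0,-0.22],
    [-0.1,0,-0.22],
  ],
  turn=[
    [0,0,0],
    [0,0,0],
    [0,0,0],
    [0,0,0],
    [0,0,0],
    [0,0,0],
    [0,0,0],
    [0,0,0],
  ],
)

```text
clock: 14.7
tcp_pos: [0.4925, -0.12, 0.3288]
orientation: [2.216, 2.222, 0.005]
contact_force: [-0.2, 0.5, -0.6]
grip_width: 0.0003
```

```bash
python3 -c "
from h import *
st();s=grab('scene','s8.png');t=grab('top');print(red(s),red(t))
B=tri([(s,[e for e in red(s) if 170<e[0][1]<215][0][0]),(t,[e for e in red(t) if 210<e[0][1]<240][0][0])]);print(B)
plan([B[0],B[1]-.06,.33])"
```

```text
14.7 [ 0.4925 -0.12    0.3288] [2.216 2.222 0.005] [-0.2  0.5 -0.6] 0.0002702894964405913 [ 0.56  0.16 -0.49  1.82  0.08  1.18  0.04]
[(array([145.9,  74.3]), np.int32(1393)), (array([115.5,  59.7]), np.int32(22)), (array([247.9, 188. ]), np.int32(42)), (array([316.7, 250.3]), np.int32(332))] [(array([226.5, 174.5]), np.int32(202)), (array([237.8, 181. ]), np.int32(129)), (array([298.8, 224.7]), np.int32(102)), (array([ 90.5, 310.9]), np.int32(69))]
[ 0.56847278 -0.0195075   0.22312782]
off [ 0.081  0.156 -0.009] turn [-1.000e-03  0.000e+00  1.049e+00]
```

The ball is at y=-0.0195, so the cam is at ≈0.92. It did not move when I backed off. I'll turn back and go behind the ball on the handwheel side.

>>> carry_out(
  offset=[
    [0,0.05,0],
    [0.04,0.1,0],
    [0.081,0.153,0],
    [0.081,0.153,0],
    [0.081,0.153,0],
    [0.081,0.153,0],
  ],
  turn=[
    [0,0,0.1],
    [0,0,0.2],
    [0,0,0.3],
    [0,0,0.4],
    [0,0,0.5],
    [0,0,0.524],
  ],
)

```text
clock: 15.4
tcp_pos: [0.5666, -0.0794, 0.3238]
orientation: [-2.901, -1.198, 0.006]
contact_force: [0.5, 1.0, 0.8]
grip_width: 0.0002
```

>>> carry_out(
  offset=[
    [0,0,0],
    [0,0,0],
    [0,0,0],
    [0,0,0],
    [0,0,0],
    [0,0,0],
    [0,0,0],
  ],
  turn=[
    [0,0,0.1],
    [0,0,0.2],
    [0,0,0.3],
    [0,0,0.4],
    [0,0,0.5],
    [0,0,0.524],
    [0,0,0.524],
  ],
)

```text
clock: 16.1
tcp_pos: [0.5665, -0.0797, 0.3243]
orientation: [-3.141, -0.001, 0.006]
contact_force: [-0.4, 0.2, -0.4]
grip_width: -0.0001
```

```bash
python3 -c "
from h import *
st();plan([.5685,-.072,.230])"
```

```text
16.1 [ 0.5665 -0.0797  0.3243] [-3.141e+00 -1.000e-03  6.000e-03] [-0.4  0.2 -0.4] -8.378932833764493e-05 [ 0.27  0.26 -0.29  1.69  0.08  1.21 -1.61]
off [ 0.005 -0.015  0.189] turn [-0.     0.003  0.001]
```

>>> carry_out(
  offset=[
    [0.005,0,0.06],
    [0.005,0,0.12],
    [0.005,0,0.17],
    [0.005,0,0.189],
    [0.005,-0.03,0.189],
    [0.005,-0.06,0.189],
    [0.005,-0.085,0.189],
    [0.005,-0.11,0.189],
  ],
  turn=[
    [0,0,0],
    [0,0,0],
    [0,0,0],
    [0,0,0],
    [0,0,0],
    [0,0,0],
    [0,0,0],
    [0,0,0],
  ],
)

```text
clock: 16.9
tcp_pos: [0.5726, -0.0273, 0.2365]
orientation: [3.137, -0.003, 0.012]
contact_force: [1.2, -5.7, 6.5]
grip_width: -0.0003
```

>>> carry_out(
  offset=[
    [0,-0.03,0],
    [0,-0.06,0],
    [0,-0.09,0],
    [0,-0.115,0],
    [0,-0.13,0],
    [0,-0.135,0],
    [0,-0.14,0],
    [0,-0.14,0],
  ],
  turn=[
    [0,0,0],
    [0,0,0],
    [0,0,0],
    [0,0,0],
    [0,0,0],
    [0,0,0],
    [0,0,0],
    [0,0,0],
  ],
)

```text
clock: 17.7
tcp_pos: [0.5691, 0.0442, 0.2315]
orientation: [3.141, -0.0, -0.004]
contact_force: [0.9, -3.3, -1.6]
grip_width: 0.0003
```

```bash
python3 -c "
from h import *
st();s=grab('scene','s9.png');print(red(s))
for a in (.9,.5,.3,.15,.1,.0): print(a,proj(s,[.5685,.0215+.1*np.sin(.5-a),.135+.1*np.cos(.5-a)]))"
```

```text
17.7 [0.5691 0.0442 0.2315] [ 3.141 -0.    -0.004] [ 0.9 -3.3 -1.6] 0.0002670592882484684 [ 0.08  0.34 -0.34  1.8   0.13  1.02 -1.88]
[(array([160. ,  81.6]), np.int32(539)), (array([164.2,  54. ]), np.int32(28)), (array([172.6,  51.4]), np.int32(26)), (array([156.3,  52.4]), np.int32(19)), (array([138.6,  68.6]), np.int32(306)), (array([165.5,  65.2]), np.int32(73)), (array([115.9,  60.1]), np.int32(18)), (array([155.5,  76.8]), np.int32(39)), (array([279.1, 180.7]), np.int32(38)), (array([316.6, 250.3]), np.int32(335))]
0.9 [247.91864481 186.82359072]
0.5 [261.74471491 181.47501367]
0.3 [268.81213879 180.32637274]
0.15 [273.91426521 180.17987352]
0.1 [275.55154348 180.26734226]
0.0 [278.70408323 180.64362199]
```

The ball pixel (279.1,180.7) matches cam≈0. I'll press lightly against the stop, then back off and rise clear.

>>> carry_out(
  offset=[
    [0,-0.004,0],
    [0,-0.008,0],
    [0,-0.012,0],
    [0,-0.012,0],
  ],
  turn=[
    [0,0,0],
    [0,0,0],
    [0,0,0],
    [0,0,0],
  ],
)

```text
clock: 18.15
tcp_pos: [0.5693, 0.0457, 0.2316]
orientation: [3.136, -0.006, -0.004]
contact_force: [-0.5, -13.0, -0.0]
grip_width: -0.0001
```

>>> carry_out(
  offset=[
    [0,0.012,0],
    [0,0.05,0],
    [0,0.08,0],
    [0,0.08,-0.08],
    [0,0.1,-0.16],
    [-0.06,0.18,-0.2],
    [-0.12,0.27,-0.2],
    [-0.12,0.27,-0.2],
  ],
  turn=[
    [0,0,0],
    [0,0,0],
    [0,0,0],
    [0,0,0],
    [0,0,0],
    [0,0,0],
    [0,0,0],
    [0,0,0],
  ],
)

```text
clock: 18.95
tcp_pos: [0.5077, -0.0895, 0.3334]
orientation: [3.14, -0.011, 0.002]
contact_force: [0.2, 0.4, -0.1]
grip_width: -0.0
```

>>> carry_out(
  offset=[
    [0,0.08,0],
    [0,0.16,0],
    [0,0.24,0],
    [0,0.3,0],
    [0,0.3,0],
    [0,0.3,0],
  ],
  turn=[
    [0,0,0],
    [0,0,0],
    [0,0,0],
    [0,0,0],
    [0,0,0],
    [0,0,0],
  ],
)

```text
clock: 19.55
tcp_pos: [0.5102, -0.234, 0.332]
orientation: [-3.14, 0.001, -0.0]
contact_force: [0.2, 1.3, 0.3]
grip_width: -0.0002
```

```bash
python3 -c "
from h import *
st();s=grab('scene','s10.png');t=grab('top','t10.png');print(red(s)[-2:],red(t))
for n,f in (('scene',s),('top',t)):
  for q in('oil_can','piston','chuck_key','swarf_brush'):
    for d in look_for(q,n)[:1]: print(n,q,round(d['score'],2),w(f,d['xyz']).round(3))
a=cv2.imread('pics/s10.png')[100:300,150:390];b=cv2.imread('pics/t10.png')[150:350,150:390]
cv2.imwrite('pics/v10.png',np.hstack([cv2.resize(a,(400,333)),cv2.resize(b,(400,333))]))"
```

```text
19.55 [ 0.5102 -0.234   0.332 ] [-3.14e+00  1.00e-03 -0.00e+00] [0.2 1.3 0.3] -0.00017895868895755507 [ 0.47  0.23 -0.18  1.71  0.04  1.21 -1.29]
[(array([279.9, 181.4]), np.int32(31)), (array([316.7, 250.3]), np.int32(337))] [(array([230.7, 178.3]), np.int32(396)), (array([255.6, 225.9]), np.int32(110)), (array([ 90.5, 310.8]), np.int32(69))]
scene oil_can 0.77 [0.717 0.131 0.057]
scene piston 0.55 [ 0.734 -0.006  0.053]
scene chuck_key 0.56 [ 0.733 -0.159  0.011]
scene swarf_brush 0.87 [0.59  0.027 0.032]
top oil_can 0.94 [0.694 0.135 0.064]
top piston 0.73 [ 0.716 -0.006  0.056]
top chuck_key 0.68 [ 0.732 -0.16   0.017]
top swarf_brush 0.81 [ 0.586 -0.029  0.03 ]
```

View pics/v10.png

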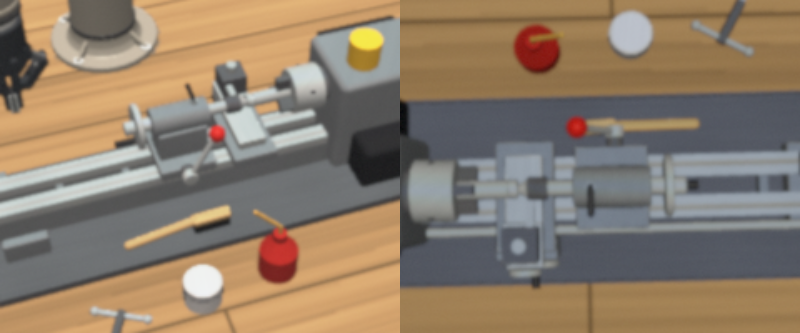

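The picture shows the lever leaning to the headstock (ball at (217,133) left, (577,127) right) and the centre in the spindle. The loose items are where they were and the gripper is clear. I'm handing in.

```bash
python3 -c "
from h import *
r.hand_in();st()"
```

```text
the job is handed in; nothing more can be done
the job is handed in; nothing more can be done
```

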